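Take the spring-loaded cap off a filter housing

TASK

Take the yellow cap off the filter housing: press it down against its spring and turn it anticlockwise past the safety catch, then unscrew it without forcing the thread. Keep hold of it as it comes free, because a spring pin inside throws it off, stand it gently in the grey parts tray, open side down, and let go; the cap must not fall or touch the bench, and everything else stays where it is.

Things in the scene. Friction and masses are not known exactly. Their poses are not given: they have to be found in the camera images.
- cap_center (a point): Centre (half-way up, on the axis) of the yellow round plastic cap: 54 mm in diameter (56 over its fine ribs), 44 mm tall, about 80 g, open below (46 mm wide inside, top 5 mm thick). z points up, x to the white mark on its top. It starts locked on the neck, this point 89 mm above the housing's origin. About 1.5 mm of play sideways.
- cap_rim (a point): Centre of the cap's open lower rim, 22 mm below its centre. Safety catch: locked, it turns only 0.2 rad anticlockwise until pressed fully down (spring about 7 N) onto the solid seal ring, 3.5 to 9.5 mm down, different each time; it clears the catch only in the last 1 mm. Kept down while turned to 0.75 rad from the start it is past the catch, springs up and needs no more pressing.
- neck_top (a point): Centre of the neck's top, on the upright thread axis, 93.5 mm above the housing's origin, hidden under the cap. Right-hand thread: turned anticlockwise from above the cap rises about 14 mm per turn and leaves the thread 1.25 turns (7.9 rad) from the locked start, in as many grasps as wanted. Let go part-way it stays; let go off the thread it is thrown off.
- filter: Fixed filter housing on wooden packing: dark foot 130 x 110 x 10 mm, grey cylinder 76 mm in diameter up to 57 mm, brass ports on its +y and -y sides (to 54 mm from the axis), threaded neck under the cap. Origin on the upright neck axis at the foot's underside, 0 to 12 mm above the bench. More than 16 N between cap and housing spoils the thread.
- pin: Spring pin in the neck, 12 mm in diameter. Origin at the tip of its rounded top, which bears on the underside of the cap's top from below: 7 N with the cap locked, 5 N as the thread ends; it follows the cap up and ends 38.5 mm higher than it starts.
- tray: Loose grey open parts tray, outside 200 (its x) x 180 (its y) x 40 mm tall, walls and floor 5 mm thick, 1.5 kg, empty. Origin at the centre of its underside; z up.
- element_center (a point): Centre of a spare filter element standing upright: white pleated cylinder with blue ends, 48 mm in diameter, 70 mm tall. Leave it alone.
- tub: Clear open plastic tub of fittings, 120 x 100 x 55 mm. Origin at the centre of its underside. Leave it alone.
- spanner: Steel spanner lying on the bench, along its x. Leave it alone.
There are look-alikes about, which are no part of the job. Of the things that look like the part that bears cap_center, the middle-sized one is meant.

How it is judged (in metres and radians):
On the way:
1. the cap is off the thread and clear of the neck, upright and held in the fingers (z of cap_center in the frame of filter above 0.12 m and contact force between cap and the fingers above 0.5 N and angle between cap_center's own z axis and vertical below 0.35 rad), for 0.1 s.
At the end, for the whole second after the job is handed in: The cap stands still on the tray's floor, open side down, upright within 0.1 rad, let go (x of cap_center in the frame of tray between -0.095 and 0.095 m and y of cap_center in the frame of tray between -0.085 and 0.085 m and z of cap_center in the frame of tray below 0.031 m and angle between the z axis of cap_center and the z axis of tray, either way round below 0.1 rad and z of neck_top in the frame of cap_center above 0 m and linear speed of cap below 0.02 m/s); the robot touches nothing.
It fails at once if cap and housing pressed, pulled or wrenched together with more than 16 N (thread spoilt) (contact force between cap and filter above 16 N).
It fails at once if cap not held as it came off the thread, or let fall (moving over 0.4 m/s out of the fingers) (contact force between cap and the fingers below 0.02 N and (z of cap_center in the frame of filter above 0.115 m or linear speed of cap above 0.4 m/s)).
It fails at once if cap down on the bench or the housing's foot (its centre below 60 mm while not over the tray) (height (world z) of cap_center below 0.06 m and horizontal distance between cap_center and tray above 0.115 m).
It fails at once if cap pushed hard into the tray (over 40 N) (contact force between cap and tray above 40 N).
It fails at once if tray moved more than 20 mm, or the spare element, tub or spanner more than 10 mm (distance of tray from where it was at the start of the episode above 0.02 m or distance of any of element_center, tub, spanner from where it was at the start of the episode above 0.01 m).
It also fails if it takes over 72 s, if anything falls off the work surface, if the arm or the gripper's body presses on something with over 40 N, if the wrist force passes 120 N, or if a joint passes its speed limit or range.

ROBOT

A 7-joint arm with a two-finger parallel gripper is mounted at the origin on the work surface. World frame = base frame: x ahead of the robot, y to its left, z up, the work surface at z = 0. Lengths are in m, angles in degrees, forces in N, time in s.
With the tool pointing down it reaches from about 0.425 to 0.95 m from the base axis. Payload 4.7 kg.
Tool frame: the origin (TCP) lies on the centre line of the jaws, within the pads' length; the fingertips stand 19 mm ahead of it and the grasp point (between the pads) is the TCP; z points along the fingers, y is the line along which they close (so a half turn about z gives the same grasp; the last joint's range is limited). The gripper opens to 87 mm and grips with 3 to 60 N. Pads are 19 mm wide; open, the fingers measure 117 mm over their backs; the gripper's body (75 mm by 190 mm) begins 51 mm behind the grasp point.
Start: joints at [-74.078, 26.849, -2.785, 87.806, 1.381, 65.374, -4.715], TCP at [0.204, 0.644, 0.242] pointing down, gripper open.
Joint ranges: [-148.3, 148.3], [-19.14, 114.17], [-79.39, 73.82], [5.75, 140.21], [-59.74, 239.74], [12.07, 113.84], [-152.46, 152.46]. Speed limits (degrees/s): [147.25, 147.25, 180, 180, 180, 180, 180].

INTERFACE

Orientations are given as a 3x3 rotation matrix whose columns are the frame's x, y, z axes.
In Python, from plant import bot gives the robot as it stands.
- The arm moves only by the tool arm_command, never from a script. Its argument "increments" is a list of rows, each an object of numbers: "x", "y", "z": the shift along the tool's x, y, z in cm; "yaw": the turn about the tool's z in rad. A call has 1 to 12 rows; each row shifts and turns the commanded pose from where the row before left it, along the tool's axes as they then stand; what a row does not reach is not made up. A row lasts 1/8 s, in which the tool goes at most 62.5 mm and 10.7 degrees, less where a joint would pass 70% of its speed; a pose out of reach is approached as far as the arm can. A call is refused whole if a number of a shift passes 6.25 or a number of a turn 0.188, either way. A call with a gripper value outside its range is refused whole. "grip" is the closure, from 0 (fully open) to 1 (shut), set as the call begins (left out, the last holds). The fingers move at their own pace and stop on an object; "squeeze" is the grip in N (left out, the last holds). Time passes only in rows, so rows that do not move let the fingers close. It gives the time, the measured TCP pose, the force, the opening and the grip force at its end, in the units of the state.
- bot.get_state(): the state, without advancing time (a new reading comes with each control period).
- bot.get_image(name): name is "scene" or "top"; returns a dict with "frame" (480x640x3 uint8, red, green, blue), "camera_matrix" (3x3 intrinsics, pixels), "world_to_cam" (4x4, takes a point from world to camera coordinates). Camera axes: x right, y up, looking along -z (the intrinsics and any distortion apply to the point x, -y, -z); pixel columns grow to the right and rows downward; lengths in m; the calibration is good to about 2 mm. A picture is of the moment at which its call begins. There is no depth.
- bot.hand_in(): hands the job in; it is judged then, once.
Trained networks look in the newest picture that a camera, given by its name, has taken for a name from the list of things; names that differ only in an ending like _2 or _b are one class to them, and where a whole thing is asked for, a point or a joint stands for the part that bears it (a point fixed in the world has none). Each returns a list of dicts, best first, with "p" (0 to 1); they miss things now and then, are a little off and sometimes report something else, mostly with a low value. They report only what shows in the picture. A call takes as long as a camera call. They do not tell look-alikes from the thing itself.
- bot.masks_of(camera, label): "mask" (480x640 bool, what is visible of it) and "box" ([centre column, centre row, width, height] in pixels, round what is visible of it).
- bot.place_of(camera, label): "uv" ([column, row] in pixels: a listed point, or the origin of a listed thing).
The state is a dict: "t": time; "joints": joint angles; "qvel": joint speeds; "joint_torque": joint torques, N m; "position": TCP position; "eef_rot": TCP orientation; "force": force on the tool from outside, world axes, zero at the start; "ft_torque": the same for the moment, N m; "opening": finger opening in m; "grip_force": force on a finger pad.
Only numpy, scipy, OpenCV 4.12 (cv2) and the standard library are available. Lean on these libraries where they do the work, as an engineer would, in place of code of your own. Each camera call takes 0.05 s, during which the arm holds its last target. There are 200 camera calls.

## Working session

There is one attempt and no reset: what is moved stays moved. The work goes in short steps, Python scripts to look and compute and a tool call to move; the robot and the scene stay as the last step left them, time stands still between calls to the robot, and variables do not carry over. Pictures are saved under pics/ and viewed, at most 10 in all, crops included, and the job is handed in when it is done.

Besides the shell and the picture viewer there is one more tool, called after "Call:" as name([rows], argument=value, ...), one row to a line, values as JSON. arm_command: Moves the arm, as the interface text tells. Its arguments: {"type":"object","properties":{"increments":{"type":"array"},"grip":{"type":"number"},"squeeze":{"type":"number"}},"required":["increments"]}

```bash
mkdir -p pics
python3 - <<'E'
from plant import bot
import cv2,numpy as np
s=bot.get_state();print(s['t'],s['position'],np.round(s['eef_rot'],3),s['opening'])
for c in ('scene','top'):
    im=bot.get_image(c);cv2.imwrite(f'pics/{c}0.png',im['frame'][:,:,::-1])
    np.savez(f'{c}.npz',K=im['camera_matrix'],T=im['world_to_cam'])
    print(c,im['camera_matrix'],im['world_to_cam'])
    for l in ('cap_center','filter','tray','neck_top','element_center','tub','spanner'):
        print(l,[(np.round(d['uv'],1),round(d['p'],2)) for d in bot.place_of(c,l)][:4],[np.round(d['box'],1).tolist()+[round(d['p'],2)] for d in bot.masks_of(c,l)][:4])
E
```

```text
0.0 [0.2036643  0.64297515 0.24047984] [[-0.953  0.302 -0.001]
 [ 0.302  0.953 -0.002]
 [-0.    -0.002 -1.   ]] 0.08712562903867575
scene [[464.31176396   0.         325.49584361]
 [  0.         464.31176396 235.87932741]
 [  0.           0.           1.        ]] [[-0.76619642  0.64241241  0.0157907   0.4656605 ]
 [-0.45977733 -0.5652062   0.68494289  0.22562914]
 [ 0.44894081  0.51754058  0.72842563 -1.24439006]
 [ 0.          0.          0.          1.        ]]
cap_center [(array([386.3, 208.7]), 0.88), (array([314.4, 228.4]), 0.81), (array([359.3, 230.2]), 0.62)] [[388.0, 208.6, 39.3, 42.9, 0.91], [358.5, 229.9, 32.7, 37.4, 0.77], [358.9, 260.8, 78.4, 62.7, 0.6], [314.6, 232.8, 14.6, 26.3, 0.56]]
filter [(array([355.4, 258.8]), 0.93)] [[354.0, 262.2, 81.6, 66.0, 0.73]]
tray [(array([456. , 326.9]), 0.81)] [[463.4, 325.6, 155.7, 131.5, 0.87]]
neck_top [] [[358.2, 262.1, 80.7, 63.1, 0.74]]
element_center [(array([282. , 166.9]), 0.77), (array([354.5, 257.4]), 0.26)] [[278.6, 168.6, 16.2, 35.6, 0.8]]
tub [(array([232.8, 261. ]), 0.97)] [[229.8, 253.7, 82.7, 75.4, 0.84], [300.4, 324
[... 492 characters left out ...]
63.7]), 0.89), (array([285.1, 269.6]), 0.77)] [[286.7, 271.8, 41.6, 40.2, 0.73], [317.1, 361.1, 48.1, 51.3, 0.62], [354.9, 257.0, 23.0, 23.2, 0.57], [285.6, 273.1, 78.8, 88.6, 0.54]]
filter [(array([285.8, 273. ]), 0.55)] [[286.4, 269.4, 74.2, 83.7, 0.56]]
tray [(array([146.6, 291.7]), 0.89)] [[141.0, 297.2, 125.0, 127.4, 0.8]]
neck_top [] [[286.2, 273.1, 78.1, 93.3, 0.83]]
element_center [(array([476.2, 287.9]), 0.8), (array([146.9, 293.3]), 0.15)] [[476.7, 289.7, 42.4, 34.4, 0.63], [284.4, 270.8, 40.1, 39.9, 0.62]]
tub [(array([385.4, 157.4]), 0.83)] [[388.0, 153.1, 73.0, 80.5, 0.65]]
spanner [(array([260.6, 160.8]), 0.84)] [[256.8, 162.6, 65.6, 94.9, 0.9], [477.8, 290.0, 41.1, 32.7, 0.2]]
```

View pics/scene0.png

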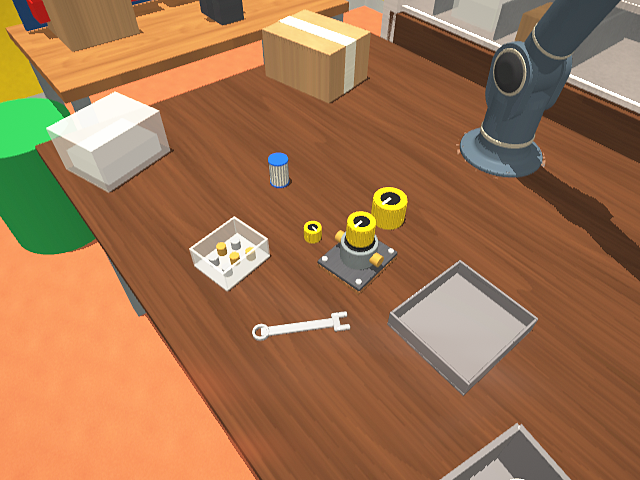

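View pics/top0.png

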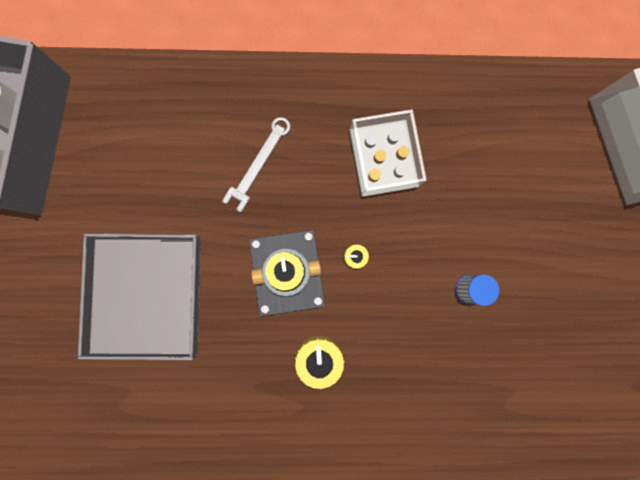

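```bash
cat > h.py <<'E'
import numpy as np
from scipy.optimize import least_squares
C={c:np.load(f'{c}.npz') for c in ('scene','top')}
def proj(c,p):
    q=C[c]['T']@np.append(p,1);v=C[c]['K']@np.array([q[0],-q[1],-q[2]]);return v[:2]/v[2]
def tri(a,b):
    r=least_squares(lambda p:np.r_[proj('scene',p)-a,proj('top',p)-b],[.5,0,.1]);return r.x,np.abs(r.fun).max()
def onz(c,uv,z):
    return least_squares(lambda p:proj(c,[p[0],p[1],z])-uv,[.5,0]).x
E
python3 - <<'E'
from h import *
for n,a,b in [('capF',(359,230),(285.5,270)),('capBig?',(387,208.7),(315.5,362)),('capsmall',(314.5,229),(354.9,257)),('filter',(355.4,258.8),(285.8,273)),('tray',(456,326.9),(146.6,291.7)),('tub',(232.8,260),(385.4,157.4)),('elem',(282,166.9),(476.2,287.9)),('span',(300.7,324.2),(260.6,160.8))]:
    p,e=tri(a,b);print(n,p.round(4),round(e,1))
E
```

```text
capF [0.5594 0.04   0.0959] 0.4
capBig? [ 0.4143 -0.0096  0.0296] 2.0
capsmall [ 0.5826 -0.0715  0.0249] 1.2
filter [0.558  0.0412 0.0093] 1.2
tray [0.5238 0.276  0.0024] 0.7
tub [ 0.7574 -0.1271  0.0018] 1.4
elem [ 0.5314 -0.2638  0.0515] 2.8
span [0.7467 0.0894 0.0083] 1.7
```

The scene picture shows the meant cap on the housing at (361,230) with the larger loose look-alike at (389,208) and the small one at (313,232). The tray is at (463,325), and in the top view the meant cap is at (285,270) with its white mark pointing up the image (world +x). Positions are consistent, with the cap at about (0.559, 0.040, 0.096). Moving above it.

Call:
arm_command([
  {"x": -4.33,"y": -3.9},
  {"x": -4.33,"y": -3.9},
  {"x": -4.33,"y": -3.9},
  {"x": -4.33,"y": -3.9},
  {"x": -4.33,"y": -3.9},
  {"x": -4.33,"y": -3.9},
  {"x": -4.33,"y": -3.9},
  {"x": -4.33,"y": -3.9},
  {"x": -4.33,"y": -3.9},
  {"x": -4.33,"y": -3.9},
  {"x": -4.33,"y": -3.9},
  {"x": -4.33,"y": -3.9},
], grip=0, squeeze=25)

```text
validation failed for argument at $.in...
```

```bash
cat > st.py <<'E'
from plant import bot
import numpy as np
s=bot.get_state();R=s['eef_rot']
print('t',s['t'],'j',np.round(s['joints'],1),'p',np.round(s['position'],4),'F',np.round(s['force'],2),'M',np.round(s['ft_torque'],2),'op',round(s['opening'],4),'g',round(s['grip_force'],1))
print(np.round(R,3).tolist())
d=np.array([.5594,.0405,.106])-s['position'];print('to cap+1cm, tool cm',np.round(R.T@d*100,2))
E
python3 st.py
```

```text
t 1.5 j [-74.1  26.8  -2.8  87.8   1.4  65.4  -4.7] p [0.2038 0.6435 0.2416] F [-0.39  0.08 -1.21] M [-0.03  0.04  0.01] op 0.0869 g 0.0
[[-0.953, 0.302, 0.0], [0.302, 0.953, 0.0], [0.0, 0.0, -1.0]]
to cap+1cm, tool cm [-52.11 -46.75  13.55]
```

Call:
arm_command([
  {"x": -4.3,"y": -3.9,"z": 0,"yaw": 0},
  {"x": -4.3,"y": -3.9,"z": 0,"yaw": 0},
  {"x": -4.3,"y": -3.9,"z": 0,"yaw": 0},
  {"x": -4.3,"y": -3.9,"z": 0,"yaw": 0},
  {"x": -4.3,"y": -3.9,"z": 0,"yaw": 0},
  {"x": -4.3,"y": -3.9,"z": 0,"yaw": 0},
  {"x": -4.3,"y": -3.9,"z": 0,"yaw": 0},
  {"x": -4.3,"y": -3.9,"z": 0,"yaw": 0},
  {"x": -4.3,"y": -3.9,"z": 0,"yaw": 0},
  {"x": -4.3,"y": -3.9,"z": 0,"yaw": 0},
  {"x": -4.3,"y": -3.9,"z": 0,"yaw": 0},
  {"x": -4.3,"y": -3.9,"z": 0,"yaw": 0},
], grip=0, squeeze=25)

```text
t: 3.0
position: [0.5552, 0.04, 0.2419]
eef_rot: [[-0.953, 0.302, 0.001], [0.302, 0.953, 0.001], [-0.001, 0.001, -1.0]]
force: [0.8, -0.0, 0.3]
opening: 0.0868
grip_force: 0.0
```

```bash
python3 st.py
```

```text
t 3.0 j [-21.7  15.8  16.3 105.   -5.1  59.8  69.1] p [0.5552 0.04   0.2419] F [ 0.75 -0.03  0.32] M [ 0.06 -0.03 -0.03] op 0.0868 g 0.0
[[-0.953, 0.302, 0.001], [0.302, 0.953, 0.001], [-0.001, 0.001, -1.0]]
to cap+1cm, tool cm [-0.37  0.16 13.59]
```

Call:
arm_command([
  {"x": -0.37,"y": 0.16,"z": 0,"yaw": 0.18},
  {"x": 0,"y": 0,"z": 0.7,"yaw": 0.18},
  {"x": 0,"y": 0,"z": 0.7,"yaw": 0.18},
  {"x": 0,"y": 0,"z": 0.7,"yaw": 0.18},
  {"x": 0,"y": 0,"z": 0.7,"yaw": 0.18},
  {"x": 0,"y": 0,"z": 0.7,"yaw": 0.18},
  {"x": 0,"y": 0,"z": 0.7,"yaw": 0.18},
  {"x": 0,"y": 0,"z": 0.7,"yaw": 0.18},
  {"x": 0,"y": 0,"z": 0.7,"yaw": 0.18},
  {"x": 0,"y": 0,"z": 0.7,"yaw": 0.18},
])

```text
t: 4.25
position: [0.5585, 0.0422, 0.1785]
eef_rot: [[0.515, 0.857, 0.0], [0.857, -0.515, 0.0], [0.0, 0.0, -1.0]]
force: [-0.3, 0.3, 0.7]
opening: 0.0872
grip_force: 0.0
```

Call:
arm_command([
  {"x": 0,"y": 0,"z": 0.2,"yaw": 0.18},
  {"x": 0,"y": 0,"z": 0.2,"yaw": 0.18},
  {"x": 0,"y": 0,"z": 0.2,"yaw": 0.18},
  {"x": 0,"y": 0,"z": 0.2,"yaw": 0.18},
  {"x": 0,"y": 0,"z": 0.2,"yaw": 0.18},
  {"x": 0,"y": 0,"z": 0,"yaw": 0.18},
  {"x": 0,"y": 0,"z": 0,"yaw": 0.18},
  {"x": 0,"y": 0,"z": 0,"yaw": 0.18},
  {"x": 0,"y": 0,"z": 0,"yaw": 0.18},
  {"x": 0,"y": 0,"z": 0,"yaw": 0},
])

```text
t: 5.5
position: [0.5584, 0.0423, 0.1684]
eef_rot: [[0.835, -0.55, -0.0], [-0.55, -0.835, -0.001], [0.0, 0.001, -1.0]]
force: [0.5, -0.3, 0.5]
opening: 0.0873
grip_force: 0.0
```

```bash
python3 st.py
python3 - <<'E'
from plant import bot
import cv2,numpy as np
for c,(u,v) in (('scene',(360,230)),('top',(286,270))):
    f=bot.get_image(c)['frame'];cv2.imwrite(f'pics/{c}1.png',cv2.resize(f[v-60:v+60,u-60:u+60,::-1],None,fx=4,fy=4))
    print(c,[(np.round(d['uv'],1),round(d['p'],2)) for d in bot.place_of(c,'cap_center')])
a,b=(cv2.imread(f'pics/{c}1.png') for c in('scene','top'));cv2.imwrite('pics/p1.png',cv2.resize(np.hstack([a,b]),(800,400)))
E
```

```text
t 5.5 j [ -51.5   31.1   59.4  110.5  -32.    56.9 -100.7] p [0.5584 0.0423 0.1684] F [ 0.47 -0.27  0.5 ] M [-0.03  0.14  0.  ] op 0.0873 g 0.0
[[0.835, -0.55, -0.0], [-0.55, -0.835, -0.001], [0.0, 0.001, -1.0]]
to cap+1cm, tool cm [0.18 0.09 6.24]
scene [(array([386.3, 207.7]), 0.97), (array([312.9, 228.5]), 0.91), (array([357.9, 229.5]), 0.55)]
top [(array([353.8, 254.8]), 0.83)]
```

View pics/p1.png

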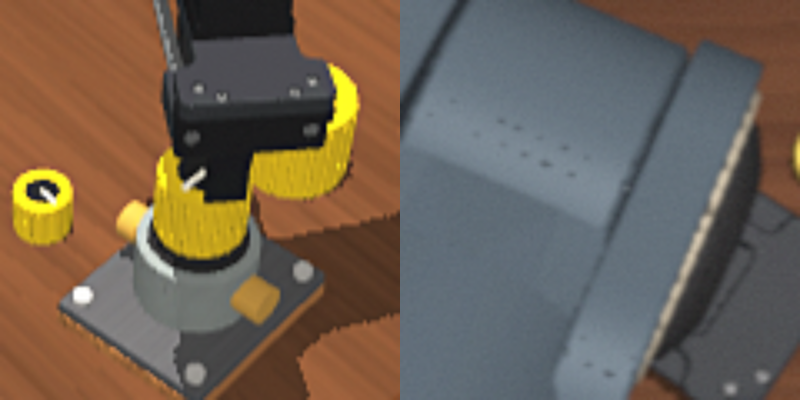

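The cap stands below the fingers (left crop around 200,200), with nothing in the way; descending.

Call:
arm_command([
  {"x": 0.18,"y": 0.09,"z": 1.4,"yaw": 0},
  {"x": 0,"y": 0,"z": 1.4,"yaw": 0},
  {"x": 0,"y": 0,"z": 1.4,"yaw": 0},
  {"x": 0,"y": 0,"z": 1.2,"yaw": 0},
  {"x": 0,"y": 0,"z": 1.0,"yaw": 0},
  {"x": 0,"y": 0,"z": 0,"yaw": 0},
])

```text
t: 6.45
position: [0.5589, 0.0401, 0.1037]
eef_rot: [[0.834, -0.552, -0.002], [-0.552, -0.834, -0.0], [-0.001, 0.001, -1.0]]
force: [0.1, -0.5, 0.8]
opening: 0.0872
grip_force: 0.0
```

Call:
arm_command([
  {"x": 0,"y": 0,"z": 0,"yaw": 0},
  {"x": 0,"y": 0,"z": 0,"yaw": 0},
  {"x": 0,"y": 0,"z": 0,"yaw": 0},
  {"x": 0,"y": 0,"z": 0,"yaw": 0},
  {"x": 0,"y": 0,"z": 0,"yaw": 0},
  {"x": 0,"y": 0,"z": 0,"yaw": 0},
], grip=1, squeeze=8)

```text
t: 7.2
position: [0.5596, 0.0404, 0.1047]
eef_rot: [[0.834, -0.552, 0.0], [-0.552, -0.834, 0.0], [0.0, -0.001, -1.0]]
force: [-0.2, 1.0, 0.7]
opening: 0.0544
grip_force: 8.0
```

```bash
python3 st.py
```

```text
t 7.2 j [-47.3  35.6  54.2 113.2 -37.6  50.7 -96.4] p [0.5596 0.0404 0.1047] F [-0.16  1.02  0.69] M [0.12 0.16 0.02] op 0.0544 g 8.0
[[0.834, -0.552, 0.0], [-0.552, -0.834, 0.0], [0.0, -0.001, -1.0]]
to cap+1cm, tool cm [-0.02  0.   -0.13]
```

Call:
arm_command([
  {"x": 0,"y": 0,"z": 0,"yaw": 0},
  {"x": 0,"y": 0,"z": 0.1,"yaw": 0},
  {"x": 0,"y": 0,"z": 0.1,"yaw": 0},
  {"x": 0,"y": 0,"z": 0,"yaw": 0},
], squeeze=28)

```text
t: 7.7
position: [0.5597, 0.0403, 0.1031]
eef_rot: [[0.834, -0.552, 0.0], [-0.552, -0.834, 0.001], [-0.0, -0.001, -1.0]]
force: [-1.7, 1.1, 5.7]
opening: 0.0533
grip_force: 28.0
```

Call:
arm_command([
  {"x": 0,"y": 0,"z": 0.1,"yaw": 0},
  {"x": 0,"y": 0,"z": 0,"yaw": 0},
])

```text
t: 7.95
position: [0.5597, 0.0403, 0.1021]
eef_rot: [[0.834, -0.552, 0.0], [-0.552, -0.834, 0.001], [-0.0, -0.001, -1.0]]
force: [-1.1, 0.6, 5.4]
opening: 0.0537
grip_force: 28.0
```

```bash
python3 st.py
```

```text
t 7.95 j [-47.1  35.7  54.  113.2 -37.8  50.5 -96.2] p [0.5597 0.0403 0.1021] F [-1.08  0.61  5.38] M [0.25 0.43 0.02] op 0.0537 g 28.0
[[0.834, -0.552, 0.0], [-0.552, -0.834, 0.001], [-0.0, -0.001, -1.0]]
to cap+1cm, tool cm [-0.03  0.   -0.39]
```

Call:
arm_command([
  {"x": 0,"y": 0,"z": 0.05,"yaw": 0},
  {"x": 0,"y": 0,"z": 0,"yaw": 0},
])

```text
t: 8.2
position: [0.5597, 0.0403, 0.1016]
eef_rot: [[0.834, -0.552, 0.0], [-0.552, -0.834, 0.001], [-0.0, -0.001, -1.0]]
force: [-1.3, 1.5, 6.2]
opening: 0.0539
grip_force: 28.0
```

Call:
arm_command([
  {"x": 0,"y": 0,"z": 0.05,"yaw": 0},
  {"x": 0,"y": 0,"z": 0,"yaw": 0},
])

```text
t: 8.45
position: [0.5597, 0.0403, 0.1011]
eef_rot: [[0.834, -0.552, 0.0], [-0.552, -0.834, 0.001], [-0.0, -0.001, -1.0]]
force: [-1.2, 1.6, 6.4]
opening: 0.0536
grip_force: 28.0
```

Call:
arm_command([
  {"x": 0,"y": 0,"z": 0.05,"yaw": 0},
  {"x": 0,"y": 0,"z": 0,"yaw": 0},
])

```text
t: 8.7
position: [0.5597, 0.0403, 0.1006]
eef_rot: [[0.834, -0.552, 0.0], [-0.552, -0.834, 0.001], [-0.0, -0.001, -1.0]]
force: [-0.4, 1.5, 5.6]
opening: 0.0537
grip_force: 28.0
```

Call:
arm_command([
  {"x": 0,"y": 0,"z": 0.05,"yaw": 0},
  {"x": 0,"y": 0,"z": 0,"yaw": 0},
])

```text
t: 8.95
position: [0.5597, 0.0403, 0.1001]
eef_rot: [[0.834, -0.552, 0.0], [-0.552, -0.834, 0.001], [-0.0, -0.001, -1.0]]
force: [-1.3, 1.3, 6.3]
opening: 0.0539
grip_force: 28.0
```

Call:
arm_command([
  {"x": 0,"y": 0,"z": 0.04,"yaw": 0},
  {"x": 0,"y": 0,"z": 0,"yaw": 0},
])

```text
t: 9.2
position: [0.5597, 0.0403, 0.0997]
eef_rot: [[0.834, -0.552, 0.0], [-0.552, -0.834, 0.001], [-0.0, -0.001, -1.0]]
force: [-2.3, 1.5, 7.0]
opening: 0.0537
grip_force: 28.0
```

Call:
arm_command([
  {"x": 0,"y": 0,"z": 0.04,"yaw": 0},
  {"x": 0,"y": 0,"z": 0,"yaw": 0},
])

```text
t: 9.45
position: [0.5597, 0.0403, 0.0993]
eef_rot: [[0.834, -0.552, 0.0], [-0.552, -0.834, 0.001], [-0.0, -0.001, -1.0]]
force: [-1.7, 1.0, 5.9]
opening: 0.0535
grip_force: 28.0
```

Call:
arm_command([
  {"x": 0,"y": 0,"z": 0.04,"yaw": 0},
  {"x": 0,"y": 0,"z": 0,"yaw": 0},
], squeeze=22)

```text
t: 9.7
position: [0.5597, 0.0403, 0.099]
eef_rot: [[0.834, -0.552, 0.0], [-0.552, -0.834, 0.001], [-0.0, -0.001, -1.0]]
force: [-1.0, 1.7, 7.5]
opening: 0.0541
grip_force: 22.0
```

Call:
arm_command([
  {"x": 0,"y": 0,"z": 0.03,"yaw": 0},
  {"x": 0,"y": 0,"z": 0,"yaw": 0},
])

```text
t: 9.95
position: [0.5597, 0.0403, 0.0987]
eef_rot: [[0.834, -0.552, 0.001], [-0.552, -0.834, 0.001], [-0.0, -0.001, -1.0]]
force: [-1.6, 0.7, 6.4]
opening: 0.0538
grip_force: 22.0
```

Call:
arm_command([
  {"x": 0,"y": 0,"z": 0.04,"yaw": 0},
  {"x": 0,"y": 0,"z": 0,"yaw": 0},
])

```text
t: 10.2
position: [0.5597, 0.0403, 0.0982]
eef_rot: [[0.834, -0.552, 0.0], [-0.552, -0.834, 0.001], [-0.0, -0.001, -1.0]]
force: [-1.5, 1.6, 6.6]
opening: 0.0535
grip_force: 22.0
```

Call:
arm_command([
  {"x": 0,"y": 0,"z": 0.04,"yaw": 0},
  {"x": 0,"y": 0,"z": 0,"yaw": 0},
])

```text
t: 10.45
position: [0.5597, 0.0403, 0.0979]
eef_rot: [[0.834, -0.552, 0.0], [-0.552, -0.834, 0.001], [-0.0, -0.001, -1.0]]
force: [-1.7, 1.6, 6.7]
opening: 0.0537
grip_force: 22.0
```

Call:
arm_command([
  {"x": 0,"y": 0,"z": 0.04,"yaw": 0},
  {"x": 0,"y": 0,"z": 0,"yaw": 0},
])

```text
t: 10.7
position: [0.5597, 0.0403, 0.0975]
eef_rot: [[0.834, -0.552, 0.0], [-0.552, -0.834, 0.001], [-0.0, -0.001, -1.0]]
force: [-1.1, 2.1, 6.3]
opening: 0.0534
grip_force: 22.0
```

Call:
arm_command([
  {"x": 0,"y": 0,"z": 0.04,"yaw": 0},
  {"x": 0,"y": 0,"z": 0,"yaw": 0},
])

```text
t: 10.95
position: [0.5597, 0.0403, 0.0971]
eef_rot: [[0.834, -0.552, 0.0], [-0.552, -0.834, 0.001], [-0.0, -0.001, -1.0]]
force: [-1.0, 1.5, 6.0]
opening: 0.0535
grip_force: 22.0
```

Call:
arm_command([
  {"x": 0,"y": 0,"z": 0.04,"yaw": 0},
  {"x": 0,"y": 0,"z": 0,"yaw": 0},
])

```text
t: 11.2
position: [0.5597, 0.0403, 0.0967]
eef_rot: [[0.834, -0.552, 0.0], [-0.552, -0.834, 0.001], [-0.0, -0.001, -1.0]]
force: [-1.4, 0.9, 6.4]
opening: 0.0539
grip_force: 22.0
```

Call:
arm_command([
  {"x": 0,"y": 0,"z": 0.04,"yaw": 0},
  {"x": 0,"y": 0,"z": 0,"yaw": 0},
])

```text
t: 11.45
position: [0.5597, 0.0403, 0.0963]
eef_rot: [[0.834, -0.552, 0.0], [-0.552, -0.834, 0.001], [-0.0, -0.001, -1.0]]
force: [-1.3, 1.4, 6.0]
opening: 0.0538
grip_force: 22.0
```

Call:
arm_command([
  {"x": 0,"y": 0,"z": 0.04,"yaw": 0},
  {"x": 0,"y": 0,"z": 0,"yaw": 0},
])

```text
t: 11.7
position: [0.5597, 0.0403, 0.0959]
eef_rot: [[0.834, -0.552, 0.0], [-0.552, -0.834, 0.001], [-0.0, -0.001, -1.0]]
force: [-1.0, 1.5, 6.7]
opening: 0.0538
grip_force: 22.0
```

Call:
arm_command([
  {"x": 0,"y": 0,"z": 0.04,"yaw": 0},
  {"x": 0,"y": 0,"z": 0,"yaw": 0},
])

```text
t: 11.95
position: [0.5597, 0.0403, 0.0957]
eef_rot: [[0.834, -0.552, 0.0], [-0.552, -0.834, 0.001], [-0.0, -0.001, -1.0]]
force: [-2.0, 1.8, 8.4]
opening: 0.0538
grip_force: 22.0
```

Call:
arm_command([
  {"x": 0,"y": 0,"z": 0.03,"yaw": 0},
  {"x": 0,"y": 0,"z": 0,"yaw": 0},
])

```text
t: 12.2
position: [0.5597, 0.0403, 0.0956]
eef_rot: [[0.834, -0.552, 0.0], [-0.552, -0.834, 0.001], [-0.0, -0.001, -1.0]]
force: [-3.0, 0.9, 10.7]
opening: 0.0538
grip_force: 22.0
```

Call:
arm_command([
  {"x": 0,"y": 0,"z": 0,"yaw": -0.08},
  {"x": 0,"y": 0,"z": 0,"yaw": -0.08},
  {"x": 0,"y": 0,"z": 0,"yaw": -0.08},
])

```text
t: 12.58
position: [0.5604, 0.0402, 0.0956]
eef_rot: [[0.942, -0.336, 0.002], [-0.336, -0.942, 0.001], [0.002, -0.001, -1.0]]
force: [0.4, 2.0, 7.8]
opening: 0.0541
grip_force: 22.0
```

```bash
python3 st.py
```

```text
t 12.575 j [-44.5  34.6  49.8 113.3 -35.5  48.4 -84.6] p [0.5604 0.0402 0.0956] F [0.43 1.95 7.83] M [ 0.18  0.33 -0.04] op 0.0541 g 22.0
[[0.942, -0.336, 0.002], [-0.336, -0.942, 0.001], [0.002, -0.001, -1.0]]
to cap+1cm, tool cm [-0.1   0.01 -1.04]
```

Call:
arm_command([
  {"x": -0.04,"y": 0,"z": 0.02,"yaw": -0.08},
  {"x": 0,"y": 0,"z": 0,"yaw": -0.08},
  {"x": 0,"y": 0,"z": 0,"yaw": -0.04},
])

```text
t: 12.95
position: [0.5604, 0.0402, 0.0956]
eef_rot: [[0.99, -0.143, 0.003], [-0.143, -0.99, 0.001], [0.003, -0.001, -1.0]]
force: [0.4, 1.9, 7.3]
opening: 0.0542
grip_force: 22.0
```

```bash
python3 st.py
```

```text
t 12.95 j [-42.6  33.3  46.8 113.3 -33.1  47.3 -75.5] p [0.5604 0.0402 0.0956] F [0.38 1.9  7.32] M [ 0.17  0.27 -0.01] op 0.0542 g 22.0
[[0.99, -0.143, 0.003], [-0.143, -0.99, 0.001], [0.003, -0.001, -1.0]]
to cap+1cm, tool cm [-0.1  -0.02 -1.04]
```

Call:
arm_command([
  {"x": 0,"y": 0,"z": 0.02,"yaw": -0.08},
  {"x": 0,"y": 0,"z": 0,"yaw": -0.08},
  {"x": 0,"y": 0,"z": 0,"yaw": -0.08},
])

```text
t: 13.32
position: [0.5607, 0.0402, 0.0956]
eef_rot: [[0.995, 0.097, 0.004], [0.097, -0.995, 0.001], [0.004, -0.0, -1.0]]
force: [0.9, 0.9, 8.2]
opening: 0.0539
grip_force: 22.0
```

Call:
arm_command([
  {"x": 0,"y": 0,"z": 0,"yaw": -0.08},
  {"x": 0,"y": 0,"z": 0,"yaw": -0.08},
  {"x": 0,"y": 0,"z": 0,"yaw": -0.04},
])

```text
t: 13.7
position: [0.5608, 0.0404, 0.0956]
eef_rot: [[0.957, 0.292, 0.004], [0.292, -0.957, 0.001], [0.004, 0.0, -1.0]]
force: [0.8, 1.3, 9.0]
opening: 0.0539
grip_force: 22.0
```

```bash
python3 st.py
```

```text
t 13.7 j [-38.2  31.1  40.  113.1 -27.8  45.5 -55.3] p [0.5608 0.0404 0.0956] F [0.81 1.32 8.97] M [ 0.28  0.11 -0.03] op 0.0539 g 22.0
[[0.957, 0.292, 0.004], [0.292, -0.957, 0.001], [0.004, 0.0, -1.0]]
to cap+1cm, tool cm [-0.13 -0.05 -1.04]
```

Call:
arm_command([
  {"x": 0,"y": 0,"z": -0.15,"yaw": 0},
  {"x": 0,"y": 0,"z": -0.15,"yaw": 0},
  {"x": 0,"y": 0,"z": -0.15,"yaw": 0},
  {"x": 0,"y": 0,"z": -0.15,"yaw": 0},
  {"x": 0,"y": 0,"z": -0.1,"yaw": 0},
  {"x": 0,"y": 0,"z": 0,"yaw": 0},
])

```text
t: 14.45
position: [0.5608, 0.0403, 0.1023]
eef_rot: [[0.957, 0.29, 0.004], [0.29, -0.957, 0.0], [0.004, 0.001, -1.0]]
force: [1.0, 0.7, 6.2]
opening: 0.054
grip_force: 22.0
```

```bash
python3 st.py
```

```text
t 14.45 j [-38.6  30.5  40.5 112.8 -27.3  46.2 -55.8] p [0.5608 0.0403 0.1023] F [1.   0.72 6.21] M [ 0.12 -0.04 -0.  ] op 0.054 g 22.0
[[0.957, 0.29, 0.004], [0.29, -0.957, 0.0], [0.004, 0.001, -1.0]]
to cap+1cm, tool cm [-0.12 -0.05 -0.37]
```

Call:
arm_command([
  {"x": 0,"y": 0,"z": -0.1,"yaw": 0},
  {"x": 0,"y": 0,"z": -0.1,"yaw": 0},
  {"x": 0,"y": 0,"z": 0,"yaw": 0},
])

```text
t: 14.82
position: [0.5607, 0.0403, 0.1043]
eef_rot: [[0.957, 0.29, 0.004], [0.29, -0.957, 0.0], [0.004, 0.001, -1.0]]
force: [1.8, 0.3, 5.5]
opening: 0.0538
grip_force: 22.0
```

Call:
arm_command([
  {"x": 0,"y": 0,"z": -0.05,"yaw": 0},
  {"x": 0,"y": 0,"z": -0.05,"yaw": 0},
  {"x": 0,"y": 0,"z": 0,"yaw": 0},
])

```text
t: 15.2
position: [0.5607, 0.0404, 0.1052]
eef_rot: [[0.957, 0.29, 0.004], [0.29, -0.957, 0.0], [0.004, 0.001, -1.0]]
force: [0.3, 0.8, 5.8]
opening: 0.054
grip_force: 22.0
```

Call:
arm_command([
  {"x": 0,"y": 0,"z": -0.05,"yaw": 0},
  {"x": 0,"y": 0,"z": -0.05,"yaw": 0},
  {"x": 0,"y": 0,"z": 0,"yaw": 0},
])

```text
t: 15.58
position: [0.5607, 0.0404, 0.1062]
eef_rot: [[0.957, 0.29, 0.004], [0.29, -0.957, 0.0], [0.004, 0.001, -1.0]]
force: [0.9, 0.8, 5.6]
opening: 0.0537
grip_force: 22.0
```

Call:
arm_command([
  {"x": 0,"y": 0,"z": -0.05,"yaw": 0},
  {"x": 0,"y": 0,"z": 0,"yaw": 0},
])

```text
t: 15.82
position: [0.5606, 0.0404, 0.1064]
eef_rot: [[0.957, 0.29, 0.004], [0.29, -0.957, 0.0], [0.003, 0.001, -1.0]]
force: [4.4, 1.1, 4.7]
opening: 0.0538
grip_force: 22.0
```

Call:
arm_command([
  {"x": 0.03,"y": 0,"z": -0.022,"yaw": -0.1},
  {"x": 0,"y": 0,"z": -0.022,"yaw": -0.1},
  {"x": 0,"y": 0,"z": -0.022,"yaw": -0.1},
  {"x": 0,"y": 0,"z": -0.022,"yaw": -0.1},
])

```text
t: 16.32
position: [0.5601, 0.0411, 0.107]
eef_rot: [[0.766, 0.643, 0.002], [0.643, -0.766, 0.001], [0.002, 0.0, -1.0]]
force: [1.6, 2.6, 5.0]
opening: 0.054
grip_force: 22.0
```

```bash
python3 st.py
```

```text
t 16.325 j [-34.7  28.5  34.7 112.4 -22.4  45.6 -37.3] p [0.5601 0.0411 0.107 ] F [1.62 2.63 4.95] M [ 0.43 -0.28 -0.04] op 0.054 g 22.0
[[0.766, 0.643, 0.002], [0.643, -0.766, 0.001], [0.002, 0.0, -1.0]]
to cap+1cm, tool cm [-0.09  0.    0.1 ]
```

Call:
arm_command([
  {"x": 0,"y": 0,"z": -0.034,"yaw": -0.15},
  {"x": 0,"y": 0,"z": -0.034,"yaw": -0.15},
  {"x": 0,"y": 0,"z": -0.034,"yaw": -0.15},
  {"x": 0,"y": 0,"z": -0.034,"yaw": -0.15},
  {"x": 0,"y": 0,"z": -0.034,"yaw": -0.15},
])

```text
t: 16.95
position: [0.5593, 0.0422, 0.1085]
eef_rot: [[0.12, 0.993, -0.0], [0.993, -0.12, 0.002], [0.002, -0.0, -1.0]]
force: [-0.2, 3.5, 5.2]
opening: 0.0536
grip_force: 22.0
```

```bash
python3 st.py
```

```text
t 16.95 j [-26.4  26.3  23.3 111.9 -14.7  44.5  -1.7] p [0.5593 0.0422 0.1085] F [-0.22  3.48  5.18] M [ 0.87  0.02 -0.1 ] op 0.0536 g 22.0
[[0.12, 0.993, -0.0], [0.993, -0.12, 0.002], [0.002, -0.0, -1.0]]
to cap+1cm, tool cm [-0.17  0.03  0.25]
```

Call:
arm_command([
  {"x": 0.03,"y": -0.02,"z": -0.034,"yaw": -0.15},
  {"x": 0,"y": -0.02,"z": -0.034,"yaw": -0.15},
  {"x": 0,"y": -0.02,"z": -0.034,"yaw": -0.15},
  {"x": 0,"y": -0.02,"z": -0.034,"yaw": -0.15},
  {"x": 0,"y": -0.02,"z": -0.034,"yaw": -0.15},
])

```text
t: 17.58
position: [0.5579, 0.0415, 0.11]
eef_rot: [[-0.589, 0.808, -0.001], [0.808, 0.589, 0.001], [0.001, -0.0, -1.0]]
force: [-0.5, 2.7, 4.8]
opening: 0.0539
grip_force: 22.0
```

```bash
python3 st.py
```

```text
t 17.575 j [-18.1  25.1  12.4 111.6  -7.6  44.2  34.6] p [0.5579 0.0415 0.11  ] F [-0.51  2.67  4.78] M [ 0.6  -0.03 -0.01] op 0.0539 g 22.0
[[-0.589, 0.808, -0.001], [0.808, 0.589, 0.001], [0.001, -0.0, -1.0]]
to cap+1cm, tool cm [-0.17  0.06  0.4 ]
```

Call:
arm_command([
  {"x": 0.02,"y": -0.02,"z": -0.034,"yaw": -0.15},
  {"x": 0,"y": -0.02,"z": -0.034,"yaw": -0.15},
  {"x": 0,"y": -0.02,"z": -0.034,"yaw": -0.15},
  {"x": 0,"y": -0.02,"z": -0.034,"yaw": -0.15},
  {"x": 0,"y": -0.02,"z": -0.034,"yaw": -0.15},
])

```text
t: 18.2
position: [0.5573, 0.0406, 0.1117]
eef_rot: [[-0.982, 0.19, -0.001], [0.19, 0.982, 0.001], [0.001, 0.001, -1.0]]
force: [0.2, 2.2, 4.9]
opening: 0.0536
grip_force: 22.0
```

```bash
python3 st.py
```

```text
t 18.2 j [ -9.8  24.6   1.7 111.1  -1.1  44.3  71.6] p [0.5573 0.0406 0.1117] F [0.24 2.18 4.89] M [ 0.51  0.   -0.  ] op 0.0536 g 22.0
[[-0.982, 0.19, -0.001], [0.19, 0.982, 0.001], [0.001, 0.001, -1.0]]
to cap+1cm, tool cm [-0.21  0.02  0.57]
```

Call:
arm_command([
  {"x": 0,"y": -0.024,"z": -0.034,"yaw": -0.15},
  {"x": 0,"y": -0.024,"z": -0.034,"yaw": -0.15},
  {"x": 0,"y": -0.024,"z": -0.034,"yaw": -0.15},
  {"x": 0,"y": -0.024,"z": -0.034,"yaw": -0.15},
  {"x": 0,"y": -0.024,"z": -0.034,"yaw": -0.15},
  {"x": 0,"y": -0.024,"z": -0.034,"yaw": -0.15},
])

```text
t: 18.95
position: [0.5577, 0.0388, 0.1138]
eef_rot: [[-0.759, -0.651, -0.0], [-0.651, 0.759, 0.0], [0.0, 0.0, -1.0]]
force: [0.3, 1.7, 5.7]
opening: 0.0541
grip_force: 22.0
```

```bash
python3 st.py
```

```text
t 18.95 j [ 1.000e-01  2.500e+01 -1.070e+01  1.104e+02  6.300e+00  4.520e+01
  1.165e+02] p [0.5577 0.0388 0.1138] F [0.26 1.73 5.67] M [ 0.5   0.01 -0.01] op 0.0541 g 22.0
[[-0.759, -0.651, -0.0], [-0.651, 0.759, 0.0], [0.0, 0.0, -1.0]]
to cap+1cm, tool cm [-0.24  0.01  0.78]
```

Call:
arm_command([
  {"x": 0,"y": 0,"z": -0.02,"yaw": 0},
  {"x": 0,"y": 0,"z": 0,"yaw": 0},
], squeeze=8)

```text
t: 19.2
position: [0.5575, 0.0387, 0.1138]
eef_rot: [[-0.764, -0.645, -0.001], [-0.645, 0.764, 0.0], [0.001, 0.001, -1.0]]
force: [-1.4, 1.7, 5.1]
opening: 0.0543
grip_force: 8.0
```

Call:
arm_command([
  {"x": 0,"y": 0,"z": 0,"yaw": 0},
  {"x": 0,"y": 0,"z": 0,"yaw": 0},
  {"x": -0.2,"y": 0.04,"z": 0,"yaw": 0},
  {"x": 0,"y": 0,"z": 0.05,"yaw": 0.18},
  {"x": 0,"y": 0,"z": 0.05,"yaw": 0.18},
  {"x": 0,"y": 0,"z": 0.05,"yaw": 0.18},
  {"x": 0,"y": 0,"z": 0.05,"yaw": 0.18},
  {"x": 0,"y": 0,"z": 0.05,"yaw": 0.18},
  {"x": 0,"y": 0,"z": 0.05,"yaw": 0.18},
  {"x": 0,"y": 0,"z": 0,"yaw": 0.18},
  {"x": 0,"y": 0,"z": 0,"yaw": 0.18},
  {"x": 0,"y": 0,"z": 0,"yaw": 0.18},
], grip=0)

```text
t: 20.7
position: [0.5591, 0.0402, 0.1106]
eef_rot: [[-0.604, 0.797, -0.0], [0.797, 0.604, -0.0], [0.0, -0.0, -1.0]]
force: [-0.1, -0.0, 0.3]
opening: 0.087
grip_force: 0.0
```

```bash
python3 st.py
```

```text
t 20.7 j [-17.8  25.1  12.1 111.4  -7.3  44.2  35.5] p [0.5591 0.0402 0.1106] F [-0.05 -0.01  0.34] M [-0.05  0.    0.01] op 0.087 g 0.0
[[-0.604, 0.797, -0.0], [0.797, 0.604, -0.0], [0.0, -0.0, -1.0]]
to cap+1cm, tool cm [0.   0.04 0.46]
```

Call:
arm_command([
  {"x": 0,"y": 0,"z": 0,"yaw": 0.18},
  {"x": 0,"y": 0,"z": 0,"yaw": 0.18},
  {"x": 0,"y": 0,"z": 0,"yaw": 0.18},
  {"x": 0,"y": 0,"z": 0,"yaw": 0.18},
  {"x": 0,"y": 0,"z": 0,"yaw": 0.18},
  {"x": 0,"y": 0,"z": 0,"yaw": 0.18},
  {"x": 0,"y": 0,"z": 0,"yaw": 0.18},
  {"x": 0,"y": 0,"z": 0,"yaw": 0.18},
  {"x": 0,"y": 0,"z": 0,"yaw": 0.18},
  {"x": 0,"y": 0,"z": 0,"yaw": 0.18},
  {"x": 0,"y": 0,"z": 0,"yaw": 0.18},
  {"x": 0,"y": 0,"z": 0,"yaw": 0},
])

```text
t: 22.2
position: [0.5591, 0.0404, 0.1105]
eef_rot: [[0.97, 0.245, -0.001], [0.245, -0.97, -0.001], [-0.001, 0.001, -1.0]]
force: [0.3, 0.4, -0.5]
opening: 0.0869
grip_force: 0.0
```

Call:
arm_command([
  {"x": 0,"y": 0,"z": 0,"yaw": 0},
  {"x": 0,"y": 0,"z": 0,"yaw": 0},
  {"x": 0,"y": 0,"z": 0,"yaw": 0},
  {"x": 0,"y": 0,"z": 0,"yaw": 0},
  {"x": 0,"y": 0,"z": 0,"yaw": 0},
  {"x": 0,"y": 0,"z": 0,"yaw": 0},
], grip=1, squeeze=8)

```text
t: 22.95
position: [0.5592, 0.0401, 0.1109]
eef_rot: [[0.97, 0.242, -0.0], [0.242, -0.97, 0.0], [-0.0, -0.0, -1.0]]
force: [-0.2, -0.2, 0.3]
opening: 0.0541
grip_force: 8.0
```

```bash
python3 st.py
```

```text
t 22.95 j [-39.2  29.9  41.3 112.6 -26.6  47.3 -59.2] p [0.5592 0.0401 0.1109] F [-0.22 -0.18  0.27] M [-0.02  0.15  0.02] op 0.0541 g 8.0
[[0.97, 0.242, -0.0], [0.242, -0.97, 0.0], [-0.0, -0.0, -1.0]]
to cap+1cm, tool cm [ 0.03 -0.03  0.49]
```

Call:
arm_command([
  {"x": 0,"y": 0,"z": 0,"yaw": 0},
  {"x": 0,"y": 0,"z": -0.034,"yaw": -0.15},
  {"x": 0,"y": 0,"z": -0.034,"yaw": -0.15},
  {"x": 0,"y": 0,"z": -0.034,"yaw": -0.15},
  {"x": 0,"y": 0,"z": -0.034,"yaw": -0.15},
  {"x": 0,"y": 0,"z": -0.034,"yaw": -0.15},
], squeeze=25)

```text
t: 23.7
position: [0.5597, 0.0411, 0.1126]
eef_rot: [[0.54, 0.842, 0.001], [0.842, -0.54, 0.001], [0.001, 0.0, -1.0]]
force: [0.1, 1.9, -1.4]
opening: 0.0541
grip_force: 25.0
```

```bash
python3 st.py
```

```text
t 23.7 j [-31.2  27.   29.8 112.1 -18.5  45.5 -23.7] p [0.5597 0.0411 0.1126] F [ 0.09  1.89 -1.44] M [ 0.34 -0.12 -0.04] op 0.0541 g 25.0
[[0.54, 0.842, 0.001], [0.842, -0.54, 0.001], [0.001, 0.0, -1.0]]
to cap+1cm, tool cm [-0.07  0.01  0.66]
```

Call:
arm_command([
  {"x": 0,"y": -0.015,"z": -0.02,"yaw": -0.15},
  {"x": 0,"y": -0.015,"z": -0.032,"yaw": -0.15},
  {"x": 0,"y": -0.015,"z": -0.032,"yaw": -0.15},
  {"x": 0,"y": -0.015,"z": -0.032,"yaw": -0.15},
  {"x": 0,"y": -0.015,"z": -0.032,"yaw": -0.15},
])

```text
t: 24.32
position: [0.5586, 0.04, 0.1141]
eef_rot: [[-0.177, 0.984, 0.0], [0.984, 0.177, -0.0], [-0.0, 0.0, -1.0]]
force: [0.1, -0.5, 0.0]
opening: 0.0538
grip_force: 25.0
```

```bash
python3 st.py
```

```text
t 24.325 j [-23.   25.3  18.8 111.7 -11.2  44.8  12.4] p [0.5586 0.04   0.1141] F [ 0.07 -0.45  0.02] M [-0.07  0.01 -0.12] op 0.0538 g 25.0
[[-0.177, 0.984, 0.0], [0.984, 0.177, -0.0], [-0.0, 0.0, -1.0]]
to cap+1cm, tool cm [0.04 0.09 0.81]
```

Call:
arm_command([
  {"x": 0,"y": 0,"z": -0.032,"yaw": -0.15},
  {"x": 0,"y": 0,"z": -0.032,"yaw": -0.15},
  {"x": 0,"y": 0,"z": -0.032,"yaw": -0.15},
  {"x": 0,"y": 0,"z": -0.032,"yaw": -0.15},
  {"x": 0,"y": 0,"z": -0.032,"yaw": -0.15},
])

```text
t: 24.95
position: [0.559, 0.0402, 0.1157]
eef_rot: [[-0.801, 0.599, 0.001], [0.599, 0.801, 0.0], [-0.001, 0.001, -1.0]]
force: [1.2, -0.0, -0.5]
opening: 0.0539
grip_force: 25.0
```

```bash
python3 st.py
```

```text
t 24.95 j [-14.7  24.5   8.1 111.1  -4.8  44.7  49.2] p [0.559  0.0402 0.1157] F [ 1.17 -0.03 -0.54] M [ 0.03 -0.13 -0.08] op 0.0539 g 25.0
[[-0.801, 0.599, 0.001], [0.599, 0.801, 0.0], [-0.001, 0.001, -1.0]]
to cap+1cm, tool cm [-0.02  0.04  0.97]
```

Call:
arm_command([
  {"x": 0,"y": 0,"z": -0.032,"yaw": -0.15},
  {"x": 0,"y": 0,"z": -0.032,"yaw": -0.15},
  {"x": 0,"y": 0,"z": -0.032,"yaw": -0.15},
  {"x": 0,"y": 0,"z": -0.032,"yaw": -0.15},
  {"x": 0,"y": 0,"z": -0.032,"yaw": -0.15},
], squeeze=30)

```text
t: 25.58
position: [0.5593, 0.0407, 0.1173]
eef_rot: [[-0.994, -0.108, 0.002], [-0.108, 0.994, 0.001], [-0.002, 0.001, -1.0]]
force: [1.9, 1.3, -1.2]
opening: 0.0539
grip_force: 30.0
```

Call:
arm_command([
  {"x": 0,"y": 0,"z": -0.032,"yaw": -0.12},
  {"x": 0,"y": 0,"z": -0.032,"yaw": -0.12},
  {"x": 0,"y": 0,"z": -0.03,"yaw": -0.12},
  {"x": 0,"y": 0,"z": -0.03,"yaw": -0.12},
  {"x": 0,"y": 0,"z": -0.03,"yaw": -0.12},
])

```text
t: 26.2
position: [0.5596, 0.041, 0.1188]
eef_rot: [[-0.76, -0.65, 0.003], [-0.65, 0.76, 0.001], [-0.003, -0.001, -1.0]]
force: [0.9, 1.5, -1.6]
opening: 0.0534
grip_force: 30.0
```

```bash
python3 st.py
```

```text
t 26.2 j [ -0.2  24.7 -10.6 110.    6.1  45.6 116.4] p [0.5596 0.041  0.1188] F [ 0.87  1.53 -1.64] M [ 0.39 -0.4  -0.  ] op 0.0534 g 30.0
[[-0.76, -0.65, 0.003], [-0.65, 0.76, 0.001], [-0.003, -0.001, -1.0]]
to cap+1cm, tool cm [ 0.05 -0.02  1.28]
```

Call:
arm_command([
  {"x": 0,"y": 0,"z": -0.02,"yaw": -0.12},
  {"x": 0,"y": 0,"z": -0.02,"yaw": -0.12},
  {"x": 0,"y": 0,"z": -0.02,"yaw": -0.12},
])

```text
t: 26.58
position: [0.5594, 0.0407, 0.1202]
eef_rot: [[-0.483, -0.876, 0.002], [-0.876, 0.483, 0.001], [-0.002, -0.002, -1.0]]
force: [0.0, -0.0, 4.1]
opening: 0.0536
grip_force: 30.0
```

```bash
python3 st.py
```

```text
t 26.575 j [  3.6  25.  -15.5 109.8   9.   46.2 134.4] p [0.5594 0.0407 0.1202] F [ 0.03 -0.04  4.09] M [ 0.28  0.08 -0.01] op 0.0536 g 30.0
[[-0.483, -0.876, 0.002], [-0.876, 0.483, 0.001], [-0.002, -0.002, -1.0]]
to cap+1cm, tool cm [ 0.02 -0.    1.42]
```

Call:
arm_command([
  {"x": 0,"y": 0,"z": -0.1,"yaw": 0},
  {"x": 0,"y": 0,"z": -0.2,"yaw": 0},
  {"x": 0,"y": 0,"z": -0.4,"yaw": 0},
  {"x": 0,"y": 0,"z": -0.6,"yaw": 0},
  {"x": 0,"y": 0,"z": -0.8,"yaw": 0},
  {"x": 0,"y": 0,"z": -0.8,"yaw": 0},
  {"x": 0,"y": 0,"z": -0.8,"yaw": 0},
  {"x": 0,"y": 0,"z": -0.8,"yaw": 0},
  {"x": 0,"y": 0,"z": -0.8,"yaw": 0},
  {"x": 0,"y": 0,"z": -0.6,"yaw": 0},
  {"x": 0,"y": 0,"z": -0.4,"yaw": 0},
  {"x": 0,"y": 0,"z": 0,"yaw": 0},
])

```text
t: 28.08
position: [0.5586, 0.0404, 0.1826]
eef_rot: [[-0.486, -0.874, 0.0], [-0.874, 0.486, 0.0], [-0.0, -0.0, -1.0]]
force: [-1.1, 0.3, 0.6]
opening: 0.0535
grip_force: 30.0
```

```bash
python3 st.py
python3 - <<'E'
from plant import bot
import cv2,numpy as np
from h import *
s=bot.get_state();R=s['eef_rot'];p=s['position']
im=bot.get_image('scene');cv2.imwrite('pics/s2.png',im['frame'][120:400,250:600,::-1])
for n in('tray',):
    print([(np.round(d['uv'],1),round(d['p'],2)) for c in('scene','top') for d in bot.place_of(c,n)])
t=np.array([.524,.276,0]);print(np.round(R.T@(t-p)*100,2))
E
```

```text
t 28.075 j [  4.5  20.6 -16.3 106.7   7.   53.6 135.9] p [0.5586 0.0404 0.1826] F [-1.1   0.26  0.58] M [ 0.1   0.06 -0.03] op 0.0535 g 30.0
[[-0.486, -0.874, 0.0], [-0.874, 0.486, 0.0], [-0.0, -0.0, -1.0]]
to cap+1cm, tool cm [-0.05 -0.06  7.66]
[(array([458.6, 326.9]), 0.85), (array([298.6, 324.2]), 0.21), (array([145. , 292.6]), 0.77)]
[-18.9   14.48  18.26]
```

View pics/s2.png

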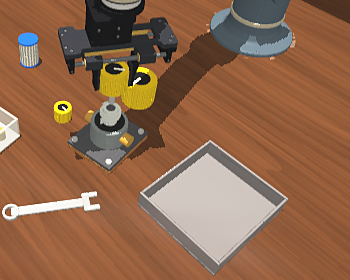

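The cap is off and upright in the fingers (crop 113,78), with the neck and pin bare below; carrying it to the tray centre (crop 215,205).

Call:
arm_command([
  {"x": -1,"y": 0.75,"z": 0,"yaw": 0},
  {"x": -2,"y": 1.5,"z": 0,"yaw": 0},
  {"x": -3,"y": 2.3,"z": 0,"yaw": 0},
  {"x": -3.5,"y": 2.7,"z": 0,"yaw": 0},
  {"x": -3.5,"y": 2.7,"z": 0,"yaw": 0},
  {"x": -3,"y": 2.3,"z": 0,"yaw": 0},
  {"x": -2,"y": 1.5,"z": 0,"yaw": 0},
  {"x": -0.9,"y": 0.75,"z": 0,"yaw": 0},
  {"x": 0,"y": 0,"z": 0.5,"yaw": 0},
  {"x": 0,"y": 0,"z": 1.5,"yaw": 0},
  {"x": 0,"y": 0,"z": 1.5,"yaw": 0},
  {"x": 0,"y": 0,"z": 1.5,"yaw": 0},
])

```text
t: 29.72
position: [0.5236, 0.2749, 0.1308]
eef_rot: [[-0.487, -0.873, -0.001], [-0.873, 0.487, -0.001], [0.001, 0.001, -1.0]]
force: [-0.6, -0.4, -0.5]
opening: 0.0537
grip_force: 30.0
```

Call:
arm_command([
  {"x": 0,"y": 0,"z": 1.5,"yaw": 0},
  {"x": 0,"y": 0,"z": 1.5,"yaw": 0},
  {"x": 0,"y": 0,"z": 1.5,"yaw": 0},
  {"x": 0,"y": 0,"z": 1.5,"yaw": 0},
  {"x": 0,"y": 0,"z": 1.2,"yaw": 0},
  {"x": 0,"y": 0,"z": 0.6,"yaw": 0},
  {"x": 0,"y": 0,"z": 0,"yaw": 0},
])

```text
t: 30.6
position: [0.5235, 0.276, 0.054]
eef_rot: [[-0.486, -0.874, -0.001], [-0.874, 0.486, -0.0], [0.0, 0.0, -1.0]]
force: [0.7, 0.4, -0.7]
opening: 0.0535
grip_force: 30.0
```

```bash
python3 st.py
python3 - <<'E'
from plant import bot
import cv2
cv2.imwrite('pics/s3.png',cv2.resize(bot.get_image('scene')['frame'][220:420,360:560,::-1],None,fx=3,fy=3))
E
```

```text
t 30.6 j [-18.9  33.  -17.4 107.6  14.2  41.4 106.6] p [0.5235 0.276  0.054 ] F [ 0.73  0.45 -0.67] M [0.1  0.08 0.03] op 0.0535 g 30.0
[[-0.486, -0.874, -0.001], [-0.874, 0.486, -0.0], [0.0, 0.0, -1.0]]
to cap+1cm, tool cm [ 18.84 -14.58  -5.2 ]
```

View pics/s3.png

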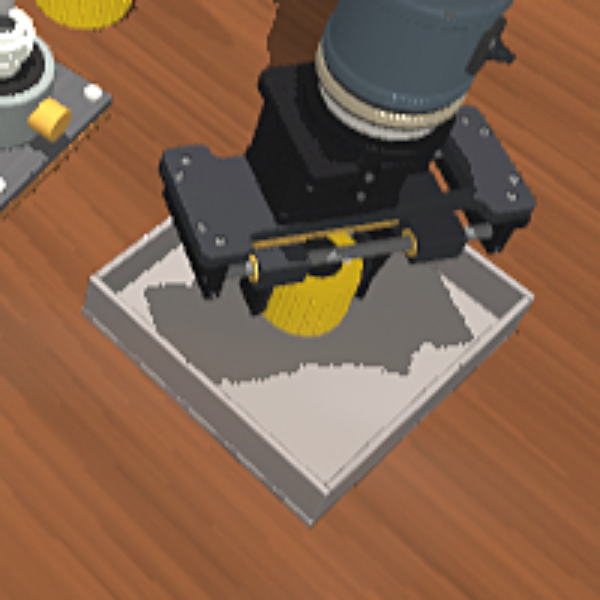

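The cap (305,295) hangs over the tray's inside, clear of the walls. Lowering gently.

Call:
arm_command([
  {"x": 0,"y": 0,"z": 0.4,"yaw": 0},
  {"x": 0,"y": 0,"z": 0.4,"yaw": 0},
  {"x": 0,"y": 0,"z": 0.4,"yaw": 0},
  {"x": 0,"y": 0,"z": 0.3,"yaw": 0},
  {"x": 0,"y": 0,"z": 0.1,"yaw": 0},
  {"x": 0,"y": 0,"z": 0,"yaw": 0},
])

```text
t: 31.4
position: [0.5236, 0.276, 0.0383]
eef_rot: [[-0.486, -0.874, -0.0], [-0.874, 0.486, 0.0], [0.0, 0.0, -1.0]]
force: [-0.1, -0.7, -0.3]
opening: 0.054
grip_force: 30.0
```

Call:
arm_command([
  {"x": 0,"y": 0,"z": 0.1,"yaw": 0},
  {"x": 0,"y": 0,"z": 0.1,"yaw": 0},
  {"x": 0,"y": 0,"z": 0.1,"yaw": 0},
  {"x": 0,"y": 0,"z": 0,"yaw": 0},
])

```text
t: 31.9
position: [0.5236, 0.276, 0.0353]
eef_rot: [[-0.486, -0.874, -0.0], [-0.874, 0.486, 0.0], [0.0, 0.0, -1.0]]
force: [0.2, 0.0, -1.0]
opening: 0.0537
grip_force: 30.0
```

Call:
arm_command([
  {"x": 0,"y": 0,"z": 0.1,"yaw": 0},
  {"x": 0,"y": 0,"z": 0.1,"yaw": 0},
  {"x": 0,"y": 0,"z": 0,"yaw": 0},
])

```text
t: 32.28
position: [0.5236, 0.276, 0.0333]
eef_rot: [[-0.486, -0.874, -0.0], [-0.874, 0.486, -0.0], [0.0, 0.0, -1.0]]
force: [0.4, 0.5, -1.1]
opening: 0.0537
grip_force: 30.0
```

Call:
arm_command([
  {"x": 0,"y": 0,"z": 0.08,"yaw": 0},
  {"x": 0,"y": 0,"z": 0.08,"yaw": 0},
  {"x": 0,"y": 0,"z": 0,"yaw": 0},
])

```text
t: 32.65
position: [0.5236, 0.276, 0.0317]
eef_rot: [[-0.486, -0.874, -0.0], [-0.874, 0.486, 0.0], [0.0, 0.0, -1.0]]
force: [-0.3, 0.1, -0.0]
opening: 0.0537
grip_force: 30.0
```

Call:
arm_command([
  {"x": 0,"y": 0,"z": 0.08,"yaw": 0},
  {"x": 0,"y": 0,"z": 0,"yaw": 0},
])

```text
t: 32.9
position: [0.5236, 0.276, 0.0309]
eef_rot: [[-0.486, -0.874, -0.0], [-0.874, 0.486, 0.0], [-0.0, 0.0, -1.0]]
force: [-0.9, 0.1, -0.8]
opening: 0.0538
grip_force: 30.0
```

Call:
arm_command([
  {"x": 0,"y": 0,"z": 0.08,"yaw": 0},
  {"x": 0,"y": 0,"z": 0,"yaw": 0},
])

```text
t: 33.15
position: [0.5236, 0.276, 0.0301]
eef_rot: [[-0.486, -0.874, -0.0], [-0.874, 0.486, 0.0], [0.0, 0.0, -1.0]]
force: [0.4, -0.5, -0.4]
opening: 0.0538
grip_force: 30.0
```

Call:
arm_command([
  {"x": 0,"y": 0,"z": 0.08,"yaw": 0},
  {"x": 0,"y": 0,"z": 0,"yaw": 0},
])

```text
t: 33.4
position: [0.5237, 0.2761, 0.0296]
eef_rot: [[-0.486, -0.874, 0.0], [-0.874, 0.486, 0.0], [-0.0, -0.0, -1.0]]
force: [-0.8, -0.2, 1.3]
opening: 0.0538
grip_force: 30.0
```

Contact with the tray floor: the force rose and the descent stalled. Letting go and retreating.

Call:
arm_command([
  {"x": 0,"y": 0,"z": 0.02,"yaw": 0},
  {"x": 0,"y": 0,"z": 0,"yaw": 0},
], squeeze=5)

```text
t: 33.65
position: [0.5237, 0.2762, 0.0294]
eef_rot: [[-0.486, -0.874, 0.0], [-0.874, 0.486, 0.0], [-0.0, -0.0, -1.0]]
force: [-0.8, 1.4, 3.1]
opening: 0.0538
grip_force: 5.0
```

Call:
arm_command([
  {"x": 0,"y": 0,"z": 0,"yaw": 0},
  {"x": 0,"y": 0,"z": 0,"yaw": 0},
  {"x": 0,"y": 0,"z": 0,"yaw": 0},
  {"x": 0,"y": 0,"z": 0,"yaw": 0},
  {"x": 0,"y": 0,"z": 0,"yaw": 0},
  {"x": 0,"y": 0,"z": -0.3,"yaw": 0},
  {"x": 0,"y": 0,"z": -1,"yaw": 0},
  {"x": 0,"y": 0,"z": -2,"yaw": 0},
  {"x": 0,"y": 0,"z": -3,"yaw": 0},
  {"x": 0,"y": 0,"z": -4,"yaw": 0},
  {"x": 0,"y": 0,"z": -4,"yaw": 0},
  {"x": 0,"y": 0,"z": -2,"yaw": 0},
], grip=0)

```text
t: 35.15
position: [0.5246, 0.2768, 0.1965]
eef_rot: [[-0.486, -0.874, 0.005], [-0.874, 0.486, 0.003], [-0.005, -0.003, -1.0]]
force: [-0.7, 0.0, -0.5]
opening: 0.0871
grip_force: 0.0
```

```bash
python3 st.py
python3 - <<'E'
from plant import bot
import cv2
cv2.imwrite('pics/s4.png',cv2.resize(bot.get_image('scene')['frame'][220:420,360:560,::-1],None,fx=3,fy=3))
E
```

```text
t 35.15 j [-16.3  23.  -20.3 101.6   9.4  56.8 110.6] p [0.5246 0.2768 0.1965] F [-0.68  0.01 -0.5 ] M [0.1  0.07 0.03] op 0.0871 g 0.0
[[-0.486, -0.874, 0.005], [-0.874, 0.486, 0.003], [-0.005, -0.003, -1.0]]
to cap+1cm, tool cm [ 19.  -14.5   9. ]
```

View pics/s4.png

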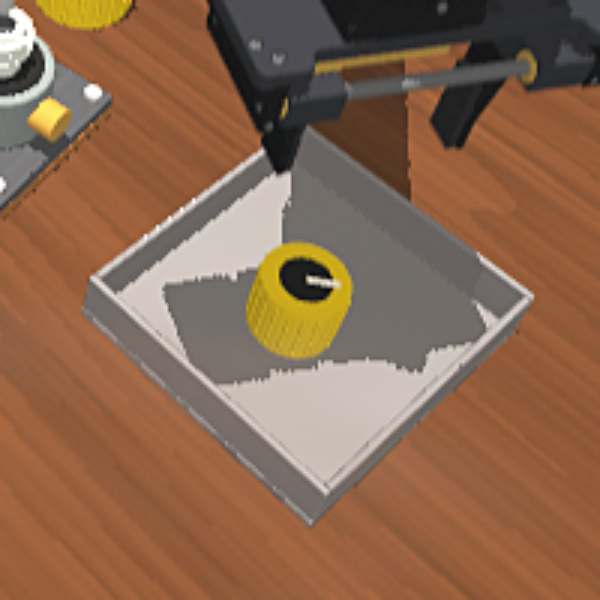

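The cap stands upright in the tray with its top mark up (300,300), and the fingers are clear of it.

```bash
python3 -c "
from plant import bot
print(bot.hand_in())"
```

```text
the job is handed in; nothing more can be done
None
```

The yellow cap is unscrewed and stands upright, open side down, in the grey tray; the job was handed in after about 35 s of the 72 s allowed, and the hand-in gave no verdict.

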